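# Empty the marble-run balls under the document camera and raise its mast

## Robot

A 6-joint arm with a two-finger parallel gripper is mounted at the origin on the work surface. World frame = base frame: x ahead of the robot, y to its left, z up, the work surface at z = 0. Lengths are in m, angles in rad, forces in N, time in s.
With the tool pointing down it reaches from about 0.35 to 0.85 m from the base axis. Payload 8.1 kg.
Tool frame: the origin (TCP) lies at the very end of the fingers, on their centre line; the grasp point (between the pads) lies 19 mm behind it; z points along the fingers, y is the line along which they close (so a half turn about z gives the same grasp; the last joint's range is limited). The gripper opens to 93 mm and grips with 3 to 60 N. Pads are 15 mm wide; open, the fingers measure 128 mm over their backs; the gripper's body (75 mm by 188 mm) begins 65 mm behind the grasp point.
Start: joints at [-1.314, 0.13, 1.488, -0, 1.523, -0.085], TCP at [0.201, -0.565, 0.219] pointing down, gripper open.
Joint ranges: [-2.96, 2.96], [-0.89, 2.26], [0.02, 2.5], [-1.34, 4.48], [0, 2.73], [-2.66, 2.66]. Speed limits (rad/s): [2.39, 2.39, 2.79, 3.14, 3.14, 3.14].

## Interface

Orientations are given as a rotation vector (axis times angle).
In Python, from plant import monitor, eyes, ticket gives the robot as it stands.
- The arm moves only by the tool arm_command, never from a script. Its argument "deltas" is a list that holds one entry, the list of rows, each a list of 6 numbers: the shift along the world's x, y, z in cm, then the turn, a rotation vector about the world's x, y, z in degrees. In form: [[[tx, ty, tz, rx, ry, rz], ...]]. A call has 1 to 12 rows; each row shifts and turns the commanded pose from where the row before left it; what a row does not reach is not made up. A row lasts 1/12 s, in which the tool goes at most 41.7 mm and 7.16 degrees, less where a joint would pass 70% of its speed; a pose out of reach is approached as far as the arm can. A call is refused whole if a number of a shift passes 4.17 or a number of a turn 7.16, either way. A call with a gripper value outside its range is refused whole. "gripper" is the opening, from -1 (shut) to 1 (fully open), set as the call begins (left out, the last holds). The fingers move at their own pace and stop on an object; "squeeze" is the grip in N (left out, the last holds). Time passes only in rows, so rows that do not move let the fingers close. It gives the time, the measured TCP pose, the force, the opening and the grip force at its end, in the units of the state.
- monitor.read_state(): the state, without advancing time (a new reading comes with each control period).
- eyes.read_camera(name): name is "scene" or "top" or "wrist"; returns the picture (400x640x3 uint8, blue, green, red); there is no depth.
- eyes.camera_model(name): a dict with "fx", "fy", "cx", "cy" (pixels), "rvec" (rotation vector, rad) and "tvec" (3), from world to camera coordinates, as OpenCV has them. Camera axes: x right, y down, z forward; pixel columns grow to the right and rows downward; lengths in m; the calibration is good to about 2 mm. The wrist camera is an equidistant fisheye: a pixel r from the principal point sees the ray r / f radians off the axis. A picture is of the moment at which its call begins: read the wrist's pose just before it. camera_model takes no time and is no camera call; for the wrist camera it gives the pose at the moment of the call.
- ticket.close_job(): hands the job in; it is judged then, once.
The state is a dict: "t": time; "q": joint angles; "dq": joint speeds; "joint_torque": joint torques, N m; "tool_pos": TCP position; "orientation": TCP orientation; "force": force on the tool from outside, world axes, zero at the start; "wrist_torque": the same for the moment, N m; "opening": finger opening in m; "gripper_force": force on a finger pad.
Only numpy, scipy, OpenCV 4.12 (cv2) and the standard library are available. Lean on these libraries where they do the work, as an engineer would, in place of code of your own. Each camera call takes 0.05 s, during which the arm holds its last target. There are 200 camera calls.

## Task

A marble-run kit has come back to the library desk: tip the four stone balls out of the handleless tumbler into the tray of the document camera, and stand the empty tumbler upright on the desk again. Then squeeze the release button on the side of the camera head and pull the telescoping mast straight up, past its first stop to its second stop, so that the camera sees the whole tray. The mast sinks if let go, so finish while still gripping the camera head and holding the mast fully extended; leave everything else on the desk where it is.

Things in the scene. Friction and masses are not known exactly. Their poses are not given: they have to be found in the camera images.
- tumbler: white plastic tumbler without handle, 88 mm tall, slightly conical: 60 mm across at the foot, 71 mm at the rim (66 mm at 50 mm height), wall 3 mm, floor 5 mm, about 110 g. Starts upright on the desk with the four balls on its floor. Origin at the centre of its underside, z along its axis to the mouth. Tipped 25 degrees beyond level it empties by itself; held lightly it may pivot in the grip
- ball1_center (a point): centre of ball 1 of 4: veined white stone ball, 21 mm across, 13 g; starts on the floor of the tumbler; rolls easily, out of a tipped mouth it flies on about 30 mm
- ball2_center (a point): centre of ball 2 of 4: veined white stone ball, 21 mm across, 13 g; starts on the floor of the tumbler; rolls easily, out of a tipped mouth it flies on about 30 mm
- ball3_center (a point): centre of ball 3 of 4: veined white stone ball, 21 mm across, 13 g; starts on the floor of the tumbler; rolls easily, out of a tipped mouth it flies on about 30 mm
- ball4_center (a point): centre of ball 4 of 4: veined white stone ball, 21 mm across, 13 g; starts on the floor of the tumbler; rolls easily, out of a tipped mouth it flies on about 30 mm
- tray_in (a point): centre of the floor of the document camera's shallow black tray, 6 mm above the desk; the tray is part of the camera's fixed stand. Inside 158 mm along x by 208 mm along y, wall 6 mm thick, its rim 34 mm above the floor. x points to the mast, whose axis stands 120 mm from here along +x; z up
- head_grip (a point): middle of the camera head, 128 mm above the desk while the mast is down. The head is a white block on the mast, 36 (x) by 30 (y) by 46 mm tall: top 20 mm above this point, underside 26 mm below. Low on it the lens block sticks out over the tray (to 54 mm along -x, its top 11 mm below this point). Axes as tray_in. Both y faces are free for fingers
- camera_head: the camera head itself; origin on the mast's axis at the centre of the head's underside, axes as head_grip
- release (a joint): black button, 18 mm wide, 26 mm tall, in the head's -y face level with head_grip: 0 = standing 6 mm out, 0.006 m = flush; spring 2 N to 5 N. Closing the gripper along the head's y, centred on head_grip, presses it and grips the head (30 mm). Beyond 0.004 the mast is free; let go, the mast is locked when down, or sinks to rest about 17 mm up until squeezed again
- upper_tube (a joint): how far the inner mast tube (with the head) is pulled out of the outer mast tube, m: 0 down, 0.065 at its end, the first stop. It comes out first; weight and a return spring together pull it back with 4 to 5 N
- lower_tube (a joint): how far the outer mast tube is pulled out of the fixed sleeve, m: 0 down, 0.065 at its end, the second stop (the head is then 130 mm higher than at the start). It moves only when the upper tube is at its stop; needs a pull of 9 to 11 N in all, and springs back when let go
- mug: bystander, to be left alone: white mug with a handle, 78 mm across, 90 mm tall, empty; similar in size to the tumbler; origin at the centre of its underside, handle towards its +y (reaching about 35 mm beyond the wall)
- stapler: bystander, to be left alone: desk stapler, 140 x 34 mm, 50 mm tall; origin at the centre of its underside, long along x
- bowl: bystander, to be left alone: open black bowl, 150 mm across, 65 mm tall; origin at the centre of its underside
- books: bystander, to be left alone: stack of three books, 210 x 150 mm, 68 mm tall; origin at the centre of its underside
- tape: bystander, to be left alone: tape dispenser, 130 x 55 mm, 77 mm tall; origin at the centre of its underside
- scanner: bystander, to be left alone: barcode scanner on its stand, 85 x 70 mm, 112 mm tall; origin at the centre of its underside

How it is judged:
By the outcome, as a careful person would: the job done as asked, in the order asked, and still so for the second after the job is handed in, while the arm keeps its last pose, push and grip.
It also fails if it takes over 72 s, if anything falls off the work surface, if the arm or the gripper's body presses on something with over 40 N, if the wrist force passes 120 N, or if a joint passes its speed limit or range.

## Working session

There is one attempt and no reset: what is moved stays moved. The work goes in short steps, Python scripts to look and compute and a tool call to move; the robot and the scene stay as the last step left them, time stands still between calls to the robot, and variables do not carry over. Pictures are saved under pics/ and viewed, at most 12 in all, crops included, and the job is handed in when it is done.

Besides the shell and the picture viewer there is one more tool, called after "Call:" by a JSON object that holds its "api" and its "payload". arm_command: Moves the arm, as the interface text tells. Its arguments: {"type":"object","properties":{"deltas":{"type":"array"},"gripper":{"type":"number"},"squeeze":{"type":"number"}},"required":["deltas"]}

```bash
mkdir -p pics; cat > h.py <<'E'
import numpy as np, cv2
from plant import monitor, eyes, ticket
def snap(n,f):
    m=eyes.camera_model(n); im=eyes.read_camera(n); cv2.imwrite(f'pics/{f}.png',im); return im,m
def cam(m):
    R=cv2.Rodrigues(np.array(m['rvec'],float))[0]; t=np.array(m['tvec'],float).ravel(); return R,t,-R.T@t
def ray(m,u,v,fish=False):
    R,t,c=cam(m); x=(u-m['cx'])/m['fx']; y=(v-m['cy'])/m['fy']
    if fish:
        r=np.hypot(x,y); s=np.sin(r)/r if r>1e-9 else 1; d=np.array([x*s,y*s,np.cos(r)])
    else: d=np.array([x,y,1.])
    d=R.T@d; return c,d/np.linalg.norm(d)
def plane(m,u,v,z,fish=False):
    c,d=ray(m,u,v,fish); return c+d*(z-c[2])/d[2]
def two(r1,r2):
    (a,d),(b,e)=r1,r2; A=np.stack([d,-e],1); s=np.linalg.lstsq(A,b-a,rcond=None)[0]
    p,q=a+s[0]*d,b+s[1]*e; return (p+q)/2,np.linalg.norm(p-q)
def proj(m,P):
    return cv2.projectPoints(np.array(P,float).reshape(-1,3),np.array(m['rvec'],float),np.array(m['tvec'],float),np.array([[m['fx'],0,m['cx']],[0,m['fy'],m['cy']],[0,0,1]]),None)[0].reshape(-1,2)
E
python3 - <<'E'
from h import *
a,m=snap('top','top0'); b,n=snap('scene','scene0')
print(cam(m)[2],cam(n)[2],m['fx'],n['fx'])
print(monitor.read_state())
E
```

```text
[ 0.36057734 -0.00506517  1.66616407] [ 1.37216092 -0.74573733  1.25434129] 517.8328781201586 493.84893113021155
{'t': 0.1, 'q': array([-1.31439751e+00,  1.31090608e-01,  1.48915920e+00, -1.78314920e-05,
        1.52301595e+00, -8.54118928e-02]), 'dq': array([ 0.00087049,  0.00193013, -0.00223736,  0.00074492,  0.00068257,
        0.00014431]), 'joint_torque': array([ 1.75553363e-03, -5.61343288e+01, -4.93094730e+01,  7.71159679e-02,
        2.92141229e-02, -3.73819410e-05]), 'tool_pos': array([ 0.20099272, -0.56478551,  0.21769553]), 'orientation': array([-3.09418195e+00, -5.34023144e-01,  2.52152267e-04]), 'force': array([0.08487239, 0.10570647, 0.66563938]), 'wrist_torque': array([-0.02817961,  0.00481244, -0.03578722]), 'gripper_force': 0.0, 'opening': 0.09286930524846289}
```

View pics/top0.png

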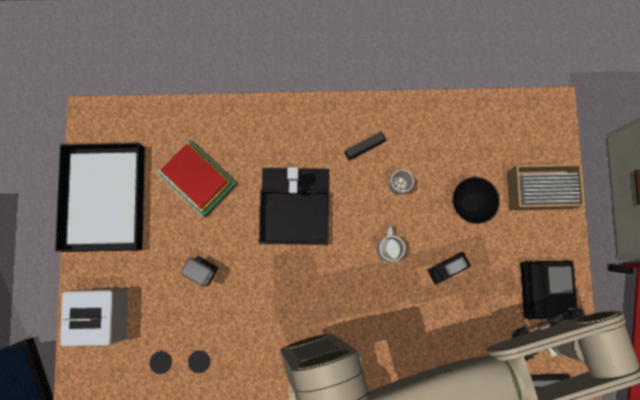

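View pics/scene0.png

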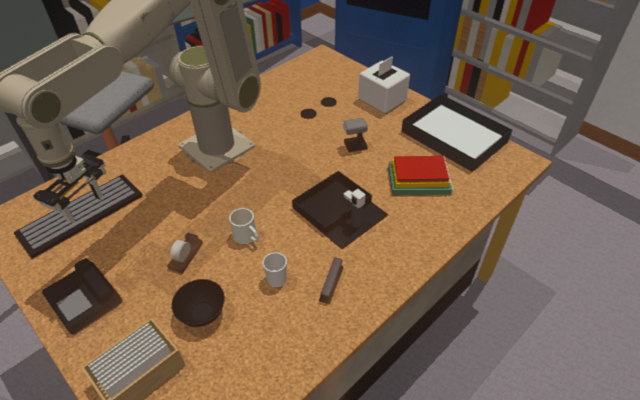

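Top view: image up is world +x. Tumbler is at (402,181), the mug with handle at (392,248), the tray around (295,215) and the white head at (292,178). In the scene view: tumbler (275,268), mug (242,225), head (354,196).

```bash
python3 - <<'E'
from h import *
T=cv2.imread('pics/top0.png');S=cv2.imread('pics/scene0.png')
m=eyes.camera_model('top');n=eyes.camera_model('scene')
def white(im,x0,y0,x1,y1,vt):
    h=cv2.cvtColor(im,cv2.COLOR_BGR2HSV); k=((h[...,1]<70)&(h[...,2]>vt)).astype(np.uint8)
    q=np.zeros_like(k);q[y0:y1,x0:x1]=k[y0:y1,x0:x1]
    c=max(cv2.findContours(q,0,1)[0],key=cv2.contourArea);return c
for nm,im,b in [('tumT',T,(380,160,425,203)),('headT',T,(280,160,305,200)),('tumS',S,(255,245,300,295)),('headS',S,(335,180,375,215))]:
    c=white(im,*b,100);print(nm,cv2.boundingRect(c),cv2.minAreaRect(c),cv2.minEnclosingCircle(c))
# black tray outline in top
h=cv2.cvtColor(T,cv2.COLOR_BGR2HSV);k=np.zeros(T.shape[:2],np.uint8);k[150:260,240:345]=(h[150:260,240:345,2]<60)
c=max(cv2.findContours(k,0,1)[0],key=cv2.contourArea);r=cv2.minAreaRect(c);print('tray',r)
for u,v in cv2.boxPoints(r): print(u,v,plane(m,u,v,0.04),plane(m,u,v,0))
a=cv2.resize(T[150:265,240:440],None,fx=3.9,fy=3.9,interpolation=cv2.INTER_CUBIC)[:449]
b=cv2.resize(S[165:300,250:400],None,fx=4,fy=4,interpolation=cv2.INTER_CUBIC)
cv2.imwrite('pics/c1.png',a);cv2.imwrite('pics/c2.png',b)
E
```

```text
tumT (390, 169, 25, 25) ((401.70001220703125, 180.6000213623047), (23.25510597229004, 22.807893753051758), 26.56505012512207) ((401.4569091796875, 181.63792419433594), 12.64968204498291)
headT (287, 167, 12, 26) ((292.5, 179.5), (25.0, 11.0), 90.0) ((292.5, 179.33999633789062), 13.13499641418457)
tumS (262, 252, 25, 35) ((274.0, 269.0), (24.0, 34.0), 0.0) ((275.5, 269.0882263183594), 17.095657348632812)
headS (343, 189, 23, 19) ((355.23175048828125, 195.58538818359375), (22.332847595214844, 15.305028915405273), 38.65980911254883) ((353.846923828125, 196.86734008789062), 11.515860557556152)
tray ((294.0, 206.0), (74.0, 68.0), 90.0)
260.0 169.0 [0.70033667 0.1988105  0.04      ] [0.70869399 0.20382538 0.        ]
328.0 169.0 [ 0.69583314 -0.01853133  0.04      ] [ 0.70407969 -0.01886257  0.        ]
328.0 243.0 [ 0.45937774 -0.01346837  0.04      ] [ 0.46180801 -0.01367507  0.        ]
260.0 243.0 [0.46387354 0.199838   0.04      ] [0.46641439 0.20487816 0.        ]
```

View pics/c1.png

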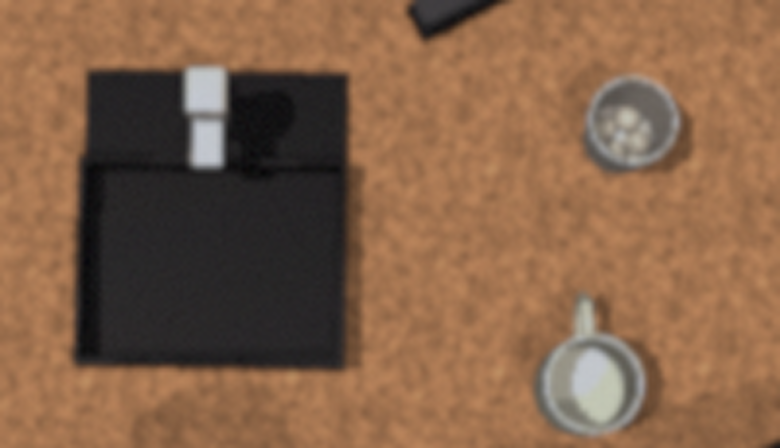

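View pics/c2.png

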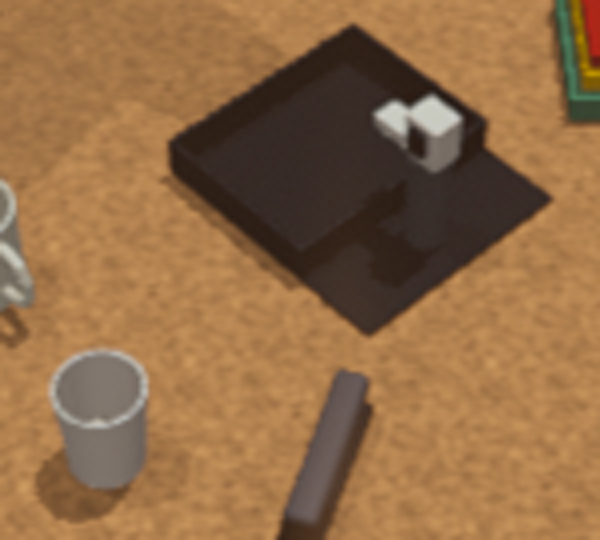

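Crops: tumbler rim centre at about (634,122) in the top crop and (100,388) in the scene crop. The head's top face is at (205.5,91) and (436,115), with the black button on the head's -y face. Tray rim corners in the top crop are (75,364), (344,368), (347,166) and (83,157).

```bash
python3 - <<'E'
from h import *
m=eyes.camera_model('top');n=eyes.camera_model('scene')
t=lambda x,y:(240+(x+.5)/3.9-.5,150+(y+.5)/3.9-.5)
s=lambda x,y:(250+(x+.5)/4-.5,165+(y+.5)/4-.5)
print('rim',two(ray(m,*t(634,122)),ray(n,*s(100,388))),plane(m,*t(634,122),.088),plane(n,*s(100,388),.088))
print('head',two(ray(m,*t(205.5,91)),ray(n,*s(436,115))),plane(m,*t(205.5,91),.148),plane(n,*s(436,115),.148))
for p in [(75,364),(344,368),(347,166),(83,157)]: print('tray',plane(m,*t(*p),.04))
for p in [(170,148),(302,252),(486,122),(353,25)]: print('trayS',plane(n,*s(*p),.04))
for p in [(88,72),(348,75)]: print('base',plane(m,*t(*p),.006))
for p in [(368,335),(552,198)]: print('baseS',plane(n,*s(*p),.006))
print('headedges',plane(m,*t(184,90),.148),plane(m,*t(227,90),.148))
print('mug',plane(m,*t(593,384),.09))
E
```

```text
rim (array([ 0.64502449, -0.24546297,  0.08688377]), np.float64(0.0040203365158482975)) [ 0.64364814 -0.24692252  0.088     ] [ 0.64692426 -0.24433372  0.088     ]
head (array([0.6653081 , 0.09053314, 0.14638886]), np.float64(0.003743503612716187)) [0.66374458 0.08899447 0.148     ] [0.66730607 0.09097778 0.148     ]
tray [0.46406959 0.20341556 0.04      ]
tray [ 0.45629373 -0.01287928  0.04      ]
tray [ 0.62072903 -0.01883928  0.04      ]
tray [0.63263971 0.1962114  0.04      ]
trayS [ 0.46639471 -0.01668231  0.04      ]
trayS [ 0.62806736 -0.01843345  0.04      ]
trayS [0.63441229 0.19694565 0.04      ]
trayS [0.46845648 0.20311654 0.04      ]
base [0.71031859 0.19590702 0.006     ]
base [ 0.7032534  -0.02162684  0.006     ]
baseS [ 0.70671641 -0.02180418  0.006     ]
baseS [0.71365224 0.19569506 0.006     ]
headedges [0.66486326 0.10541839 0.148     ] [0.6641816 0.0725503 0.148    ]
mug [ 0.43680623 -0.20636396  0.09      ]
```

Call:
{"api": "arm_command", "payload": {"deltas": [[[1.5, 1.1, 0.3, 0, 0, 1.28], [1.5, 1.1, 0.3, 0, 0, 1.28], [1.5, 1.1, 0.3, 0, 0, 1.28], [1.5, 1.1, 0.3, 0, 0, 1.28], [1.5, 1.1, 0.3, 0, 0, 1.28], [1.5, 1.1, 0.3, 0, 0, 1.28], [1.5, 1.1, 0.3, 0, 0, 1.28], [1.5, 1.1, 0.3, 0, 0, 1.28], [1.5, 1.1, 0.3, 0, 0, 1.28], [1.5, 1.1, 0.3, 0, 0, 1.28], [1.5, 1.1, 0.3, 0, 0, 1.28], [1.5, 1.1, 0.3, 0, 0, 1.28]]], "gripper": 1}}

```text
t: 1.1
tool_pos: [0.3817, -0.4324, 0.2543]
orientation: [-2.995, -0.945, 0.0]
force: [0.1, 0.0, -0.1]
opening: 0.0929
gripper_force: 0.0
```

Call:
{"api": "arm_command", "payload": {"deltas": [[[1.5, 1.1, 0, 3.11, -4.44, 0], [1.5, 1.1, 0, 3.11, -4.44, 0], [1.5, 1.1, 0, 3.11, -4.44, 0], [1.5, 1.1, 0, 3.11, -4.44, 0], [1.5, 1.1, 0, 3.11, -4.44, 0], [1.5, 1.1, 0, 3.11, -4.44, 0], [1.5, 1.1, 0, 3.11, -4.44, 0], [1.5, 1.1, 0, 3.11, -4.44, 0], [1.5, 1.1, 0, 3.11, -4.44, 0], [1.5, 1.1, 0, 3.11, -4.44, 0], [1.5, 1.1, 0, 3.11, -4.44, 0], [1.5, 1.1, 0, 3.11, -4.44, 0]]]}}

```text
t: 2.1
tool_pos: [0.5615, -0.3015, 0.2548]
orientation: [-2.293, -0.72, -1.468]
force: [0.5, 0.6, 0.0]
opening: 0.093
gripper_force: 0.0
```

```bash
cat >> h.py <<'E'
from scipy.spatial.transform import Rotation as Ro
def st():
    s=monitor.read_state();M=Ro.from_rotvec(s['orientation']).as_matrix();p=s['tool_pos']
    print('t',round(s['t'],2),'tcp',p.round(4),'grasp',(p-.019*M[:,2]).round(4),'z',M[:,2].round(3),'y',M[:,1].round(3),'q',s['q'].round(2),'F',s['force'].round(1),'open',round(s['opening'],4),'gf',round(s['gripper_force'],1)); return s,M
E
python3 - <<'E'
from h import *
st(); im,m=snap('wrist','w1'); print(m, cam(m)[2])
E
```

```text
t 2.1 tcp [ 0.5615 -0.3015  0.2548] grasp [ 0.5473 -0.3114  0.2627] z [ 0.745  0.52  -0.418] y [ 0.572 -0.82  -0.001] q [-1.15  0.22  1.74  1.1   1.57 -0.43] F [0.5 0.6 0. ] open 0.093 gf 0.0
{'fx': 309.70691628693146, 'fy': 309.70691628693146, 'cx': 320.6516315475313, 'cy': 200.0454003032519, 'rvec': array([ 2.06948447, -1.0785963 ,  0.49451076]), 'tvec': array([-0.56741995,  0.41040235,  0.12951724])} [ 0.46421609 -0.36766671  0.39559425]
```

View pics/w1.png

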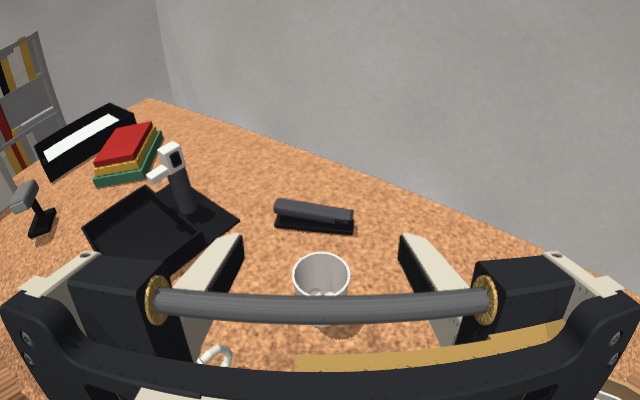

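Wrist view: the tumbler is centred between the fingers with its rim ellipse centred around (321,274). The tray and mast are at left, and the mug handle is at the bottom (215,355).

```bash
python3 - <<'E'
from h import *
m=eyes.camera_model('wrist')
print(plane(m,321,273,.088,True)); p=[plane(m,u,273,.088,True) for u in (292,350)];print(np.linalg.norm(p[0]-p[1]))
print('top edge',plane(m,321,253,.088,True))
n=eyes.camera_model('top'); t=(240+634.5/3.9-.5,150+122.5/3.9-.5); print(two(ray(m,321,273,True),ray(n,*t)))
E
```

```text
[ 0.64437412 -0.2377759   0.088     ]
0.06972537959102301
top edge [ 0.67020005 -0.21973361  0.088     ]
(array([ 0.63965439, -0.24375545,  0.09953986]), np.float64(0.004630686941023476))
```

Call:
{"api": "arm_command", "payload": {"deltas": [[[0.25, 0.19, -1.44, 0, 0, 0], [0.25, 0.19, -1.44, 0, 0, 0], [0.25, 0.19, -1.44, 0, 0, 0], [0.25, 0.19, -1.44, 0, 0, 0], [0.25, 0.19, -1.44, 0, 0, 0], [0.25, 0.19, -1.44, 0, 0, 0], [0.25, 0.19, -1.44, 0, 0, 0], [0.25, 0.19, -1.44, 0, 0, 0], [0.25, 0.19, -1.44, 0, 0, 0], [0.25, 0.19, -1.44, 0, 0, 0], [0.25, 0.19, -1.44, 0, 0, 0], [0.25, 0.19, -1.44, 0, 0, 0]]]}}

```text
t: 3.15
tool_pos: [0.5913, -0.2782, 0.0802]
orientation: [-2.295, -0.723, -1.462]
force: [0.6, -0.2, -0.0]
opening: 0.0928
gripper_force: 0.0
```

```bash
python3 - <<'E'
from h import *
st(); im,m=snap('wrist','w2'); im=im[150:330,200:450]; cv2.imwrite('pics/w2c.png',cv2.resize(im,None,fx=3,fy=3))
E
```

```text
t 3.15 tcp [ 0.5913 -0.2782  0.0802] grasp [ 0.5772 -0.2881  0.0882] z [ 0.742  0.52  -0.422] y [ 0.573 -0.819 -0.001] q [-1.08  0.51  1.76  1.16  1.38 -0.68] F [ 0.6 -0.2 -0. ] open 0.0928 gf 0.0
```

View pics/w2c.png

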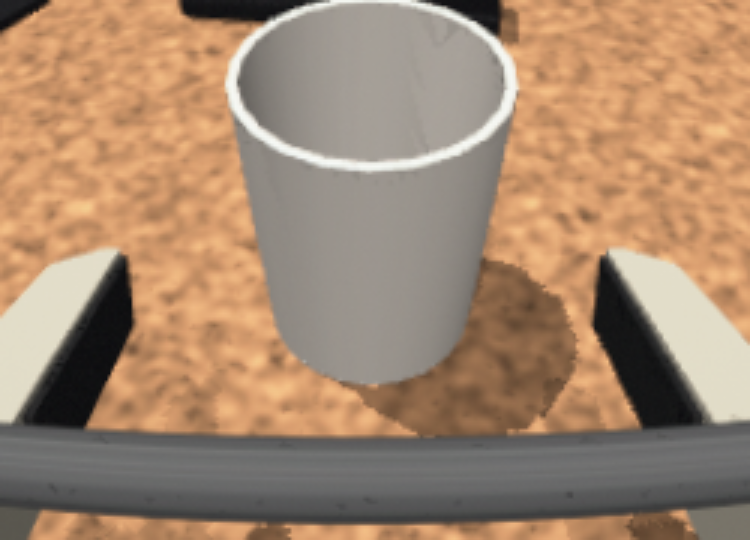

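The tumbler is well centred between the fingers: rim centre near (372,84) in the crop, front of the foot at (372,383).

```bash
python3 - <<'E'
from h import *
m=eyes.camera_model('wrist')
c=lambda x,y:(200+(x+.5)/3-.5,150+(y+.5)/3-.5)
d=np.array([.82,.573,0])
print('rim',plane(m,*c(372,84),.088,True),'rimfront',plane(m,*c(372,167),.088,True)+.0355*d,'foot',plane(m,*c(372,383),0,True)+.030*d)
a=cv2.imread('pics/w1.png');
E
```

```text
rim [ 0.63742064 -0.24459627  0.088     ] rimfront [ 0.64273256 -0.24068544  0.088     ] foot [ 0.64346861 -0.24053788  0.        ]
```

Call:
{"api": "arm_command", "payload": {"deltas": [[[0.55, 0.39, -0.3, 0, 0, 0], [0.55, 0.39, -0.3, 0, 0, 0], [0.55, 0.39, -0.3, 0, 0, 0], [0.55, 0.39, -0.3, 0, 0, 0], [0.55, 0.39, -0.3, 0, 0, 0], [0.55, 0.39, -0.3, 0, 0, 0], [0.55, 0.39, -0.3, 0, 0, 0], [0.55, 0.39, -0.3, 0, 0, 0], [0.55, 0.39, -0.3, 0, 0, 0], [0.55, 0.39, -0.3, 0, 0, 0], [0.55, 0.39, -0.3, 0, 0, 0], [0.55, 0.39, -0.3, 0, 0, 0]]]}}

```text
t: 4.2
tool_pos: [0.6577, -0.2313, 0.0455]
orientation: [-2.295, -0.722, -1.463]
force: [-0.3, -1.1, -0.4]
opening: 0.093
gripper_force: 0.0
```

Call:
{"api": "arm_command", "payload": {"deltas": [[[0, 0, 0, 0, 0, 0], [0, 0, 0, 0, 0, 0], [0, 0, 0, 0, 0, 0], [0, 0, 0, 0, 0, 0], [0, 0, 0, 0, 0, 0], [0, 0, 0, 0, 0, 0], [0, 0, 0, 0, 0, 0], [0, 0, 0, 0, 0, 0]]], "gripper": -1, "squeeze": 25}}

```text
t: 4.87
tool_pos: [0.6573, -0.2323, 0.0462]
orientation: [-2.296, -0.722, -1.464]
force: [0.7, -1.5, 1.9]
opening: 0.066
gripper_force: 24.9
```

```bash
python3 -c "
from h import *
st()"
```

```text
t 4.87 tcp [ 0.6573 -0.2323  0.0462] grasp [ 0.6432 -0.2422  0.0543] z [ 0.743  0.519 -0.422] y [ 0.573 -0.82  -0.   ] q [-0.94  0.58  1.73  1.25  1.27 -0.69] F [ 0.7 -1.5  1.9] open 0.066 gf 24.9
```

Call:
{"api": "arm_command", "payload": {"deltas": [[[0, 0, 0.6, 0, 0, 0], [0, 0, 1.2, 0, 0, 0], [0, 0.3, 1.3, 0, 0, 0], [0, 0.6, 1.3, 0, 0, 0], [0, 0.6, 1.3, 0, 0, 0], [0, 0.6, 1.3, 0, 0, 0], [0, 0.6, 1.3, 0, 0, 0], [0, 0.6, 1.3, 0, 0, 0], [0, 0.6, 1.3, 0, 0, 0], [0, 0.6, 1.3, 0, 0, 0], [0, 0.6, 1.3, 0, 0, 0], [0, 0.6, 0.9, 0, 0, 0]]]}}

```text
t: 5.87
tool_pos: [0.6569, -0.174, 0.1908]
orientation: [-2.295, -0.723, -1.463]
force: [-0.1, -0.1, -1.5]
opening: 0.0658
gripper_force: 25.0
```

Call:
{"api": "arm_command", "payload": {"deltas": [[[-0.45, 1.6, 0, 0, 0, -2.92], [-0.45, 1.6, 0, 0, 0, -2.92], [-0.45, 1.6, 0, 0, 0, -2.92], [-0.45, 1.6, 0, 0, 0, -2.92], [-0.45, 1.6, 0, 0, 0, -2.92], [-0.45, 1.6, 0, 0, 0, -2.92], [-0.45, 1.6, 0, 0, 0, -2.92], [-0.45, 1.6, 0, 0, 0, -2.92], [-0.45, 1.6, 0, 0, 0, -2.92], [-0.45, 1.6, 0, 0, 0, -2.92], [-0.45, 1.6, 0, 0, 0, -2.92], [-0.45, 1.0, 0, 0, 0, -2.92]]]}}

```text
t: 6.87
tool_pos: [0.6439, 0.0055, 0.1959]
orientation: [-2.657, -0.005, -1.658]
force: [-1.1, 0.1, -5.8]
opening: 0.0659
gripper_force: 25.0
```

```bash
python3 -c "
from h import *
st()"
```

```text
t 6.87 tcp [0.6439 0.0055 0.1959] grasp [0.6268 0.0053 0.2043] z [ 0.898  0.01  -0.439] y [ 0.008 -1.    -0.007] q [-0.16 -0.52  2.5   1.26  0.16  0.24] F [-1.1  0.1 -5.8] open 0.0659 gf 25.0
```

Call:
{"api": "arm_command", "payload": {"deltas": [[[0, 0, 0, 0, 0, 3], [0, 0, 0, 0, 0, 4], [0, 0, 0, 0, 0, 5], [0, 0, 0, 0, 0, 6], [0, 0, 0, 0, 0, 7], [0, 0, 0, 0, 0, 7], [0, 0, 0, 0, 0, 7], [0, 0, 0, 0, 0, 7], [0, 0, 0, 0, 0, 7], [0, 0, 0, 0, 0, 7], [0, 0, 0, 0, 0, 7], [0, 0, 0, 0, 0, 7]]]}}

```text
t: 7.87
tool_pos: [0.643, 0.0031, 0.1939]
orientation: [-1.773, -1.349, -1.096]
force: [0.7, -0.0, -1.3]
opening: 0.0663
gripper_force: 25.0
```

```bash
python3 -c "
from h import *
st()"
```

```text
t 7.87 tcp [0.643  0.0031 0.1939] grasp [ 0.6386 -0.0134  0.2023] z [ 0.232  0.867 -0.442] y [ 0.965 -0.262 -0.008] q [-0.61  0.46  1.54  1.01  1.66 -0.53] F [ 0.7 -0.  -1.3] open 0.0663 gf 25.0
```

Call:
{"api": "arm_command", "payload": {"deltas": [[[-1.5, 0.5, 0, 0, 0, 2.5], [-2, 0.5, 0, 0, 0, 2.5], [-2, 0.5, 0, 0, 0, 2.5], [-2, 0.5, 0, 0, 0, 2.5], [-0.8, 1.3, -0.35, 2.6, -0.23, 0], [-0.8, 1.3, -0.35, 2.6, -0.23, 0], [-0.8, 1.3, -0.35, 2.6, -0.23, 0], [-0.8, 1.3, -0.35, 2.6, -0.23, 0], [-0.8, 1.3, -0.35, 2.6, -0.23, 0], [-0.8, 1.3, -0.35, 2.6, -0.23, 0], [-0.8, 1.3, -0.35, 2.6, -0.23, 0], [-0.8, 1.3, -0.35, 2.6, -0.23, 0]]]}}

```text
t: 8.87
tool_pos: [0.5042, 0.1287, 0.1666]
orientation: [-1.351, -1.222, -1.223]
force: [0.5, 0.2, -2.3]
opening: 0.0663
gripper_force: 25.0
```

```bash
python3 -c "
from h import *
st()"
```

```text
t 8.87 tcp [0.5042 0.1287 0.1666] grasp [0.5024 0.1099 0.1684] z [ 0.091  0.992 -0.091] y [ 0.996 -0.093 -0.009] q [-0.58  0.52  1.84  1.15  1.84 -0.86] F [ 0.5  0.2 -2.3] open 0.0663 gf 25.0
```

Call:
{"api": "arm_command", "payload": {"deltas": [[[0, 0, -0.12, 0.55, 5.95, -0.55], [0, 0, -0.12, 0.55, 5.95, -0.55], [0, 0, -0.12, 0.55, 5.95, -0.55], [0, 0, -0.12, 0.55, 5.95, -0.55], [0, 0, -0.12, 0.55, 5.95, -0.55], [0, 0, -0.12, 0.55, 5.95, -0.55], [0, 0, -0.12, 0.55, 5.95, -0.55], [0, 0, -0.12, 0.55, 5.95, -0.55], [0, 0, -0.12, 0.55, 5.95, -0.55], [0, 0, -0.12, 0.55, 5.95, -0.55], [0, 0, -0.12, 0.55, 5.95, -0.55], [0, 0, -0.12, 0.55, 5.95, -0.55]]]}}

```text
t: 9.87
tool_pos: [0.5045, 0.1283, 0.1522]
orientation: [-1.663, -0.175, -0.295]
force: [0.1, 0.4, -1.1]
opening: 0.0664
gripper_force: 25.0
```

Call:
{"api": "arm_command", "payload": {"deltas": [[[0, 0, 0, 0.27, 2.97, -0.27], [0, 0, 0, 0.27, 2.97, -0.27], [0, 0, 0, 0.27, 2.97, -0.27], [0, 0, 0, 0.27, 2.97, -0.27], [0, 0, 0, 0.27, 2.97, -0.27], [0, 0, 0, 0.27, 2.97, -0.27], [0, 0, 0, 0.27, 2.97, -0.27], [0, 0, 0, 0.27, 2.97, -0.27], [0, 0, 0, 0.27, 2.97, -0.27], [0, 0, 0, 0.27, 2.97, -0.27], [0, 0, 0, 0.27, 2.97, -0.27], [0, 0, 0, 0.27, 2.97, -0.27]]]}}

```text
t: 10.87
tool_pos: [0.5045, 0.1283, 0.1523]
orientation: [-1.631, 0.342, 0.178]
force: [-0.0, -0.7, -1.4]
opening: 0.0659
gripper_force: 24.9
```

Call:
{"api": "arm_command", "payload": {"deltas": [[[0, 0, 0, 0.27, 2.97, -0.27], [0, 0, 0, 0.27, 2.97, -0.27], [0, 0, 0, 0.27, 2.97, -0.27], [0, 0, 0, 0.27, 2.97, -0.27], [0, 0, 0, 0.27, 2.97, -0.27], [0, 0, 0, 0.27, 2.97, -0.27], [0, 0, 0, 0.27, 2.97, -0.27], [0, 0, 0, 0.27, 2.97, -0.27], [0, 0, 0, 0, 0, 0], [0, 0, 0, 0, 0, 0], [0, 0, 0, 0, 0, 0], [0, 0, 0, 0, 0, 0]]]}}

```text
t: 11.87
tool_pos: [0.5048, 0.1282, 0.1523]
orientation: [-1.544, 0.678, 0.491]
force: [-0.2, -0.3, -1.2]
opening: 0.0664
gripper_force: 24.9
```

```bash
python3 - <<'E'
from h import *
st(); a,_=snap('top','top2'); b,_=snap('scene','scene2')
r=lambda i:cv2.resize(i,(400,300),interpolation=cv2.INTER_CUBIC)
cv2.imwrite('pics/p2.png',np.hstack([r(a[155:260,235:375]),r(b[130:265,260:440])]))
E
```

```text
t 11.87 tcp [0.5048 0.1282 0.1523] grasp [0.5031 0.1093 0.1541] z [ 0.089  0.992 -0.092] y [-0.677 -0.007 -0.736] q [-0.58  0.55  1.83  1.14  1.83  1.42] F [-0.2 -0.3 -1.2] open 0.0664 gf 24.9
```

View pics/p2.png

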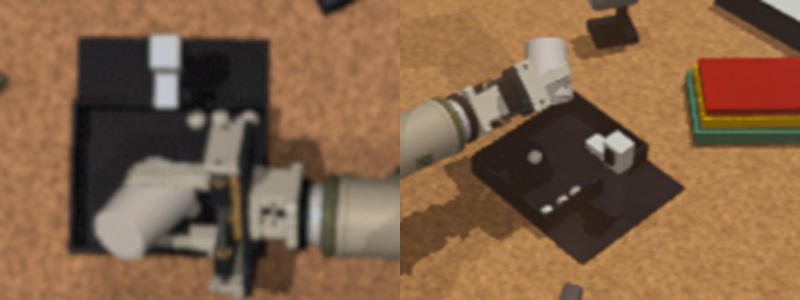

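All four balls lie in the tray: scene crop (535,157), (548,209), (562,198), (575,190). Next, roll the tumbler back upright and return it to its old spot.

Call:
{"api": "arm_command", "payload": {"deltas": [[[0, 0, 0.3, -0.63, -6.94, 0.63], [0, 0, 0.3, -0.63, -6.94, 0.63], [0, 0, 0.3, -0.63, -6.94, 0.63], [0, 0, 0.3, -0.63, -6.94, 0.63], [0, 0, 0.3, -0.63, -6.94, 0.63], [0, 0, 0.3, -0.63, -6.94, 0.63], [0, 0, 0.3, -0.63, -6.94, 0.63], [0, 0, 0.3, -0.63, -6.94, 0.63], [0, 0, 0.3, -0.63, -6.94, 0.63], [0, 0, 0.3, -0.63, -6.94, 0.63], [0, 0, 0.3, -0.63, -6.94, 0.63], [0, 0, 0.3, -0.63, -6.94, 0.63]]]}}

```text
t: 12.97
tool_pos: [0.5048, 0.1282, 0.1885]
orientation: [-1.614, -0.535, -0.621]
force: [-0.8, 0.3, -1.5]
opening: 0.0661
gripper_force: 25.0
```

Call:
{"api": "arm_command", "payload": {"deltas": [[[0, -0.5, 0.2, -0.61, -6.8, 0.61], [0, -0.5, 0.2, -0.61, -6.8, 0.61], [0, -0.5, 0, -0.61, -6.8, 0.61], [0, -0.5, 0, -0.61, -6.8, 0.61], [0, -0.5, 0, -0.61, -6.8, 0.61], [0, -0.5, 0, -0.61, -6.8, 0.61], [0, -0.5, 0, -0.61, -6.8, 0.61], [0, -1.5, 0, -4.2, 0.38, 0], [0, -1.5, 0, -4.2, 0.38, 0], [0, -1.5, 0, -4.2, 0.38, 0], [0, -1.5, 0, -4.2, 0.38, 0], [0, -1.5, 0, -4.2, 0.38, 0]]]}}

```text
t: 13.97
tool_pos: [0.5048, 0.0171, 0.1924]
orientation: [-1.627, -1.473, -1.004]
force: [-0.0, 0.7, -1.7]
opening: 0.0661
gripper_force: 25.0
```

```bash
python3 -c "
from h import *
st()"
```

```text
t 13.97 tcp [0.5048 0.0171 0.1924] grasp [5.032e-01 1.000e-04 2.009e-01] z [ 0.084  0.892 -0.445] y [ 0.995 -0.096 -0.005] q [-0.68  0.29  1.76  0.87  1.81 -0.71] F [-0.   0.7 -1.7] open 0.0661 gf 25.0
```

Call:
{"api": "arm_command", "payload": {"deltas": [[[1.27, -2.08, 0, 0, 0, -4.15], [1.27, -2.08, 0, 0, 0, -4.15], [1.27, -2.08, 0, 0, 0, -4.15], [1.27, -2.08, 0, 0, 0, -4.15], [1.27, -2.08, 0, 0, 0, -4.15], [1.27, -2.08, 0, 0, 0, -4.15], [1.27, -2.08, 0, 0, 0, -4.15], [1.27, -2.08, 0, 0, 0, -4.15], [1.27, -2.08, 0, 0, 0, -4.15], [1.27, -2.08, 0, 0, 0, -4.15], [1.27, -2.08, 0, 0, 0, -4.15], [1.27, -2.08, 0, 0, 0, -4.15]]]}}

```text
t: 14.97
tool_pos: [0.6574, -0.2326, 0.192]
orientation: [-2.319, -0.715, -1.441]
force: [0.2, 1.9, -1.0]
opening: 0.0662
gripper_force: 25.0
```

```bash
python3 - <<'E'
from h import *
s,M=st()
b,_=snap('scene','scene3'); w,_=snap('wrist','w3')
r=lambda i:cv2.resize(i,(400,300),interpolation=cv2.INTER_CUBIC)
cv2.imwrite('pics/p3.png',np.hstack([r(b[170:305,220:400]),r(w[140:320,200:440])]))
R0=Ro.from_rotvec([-2.296,-.722,-1.464]); d=R0*Ro.from_matrix(M).inv(); print('corr deg',np.degrees(d.as_rotvec()).round(2))
E
```

```text
t 14.97 tcp [ 0.6574 -0.2326  0.192 ] grasp [ 0.6434 -0.2423  0.2004] z [ 0.738  0.511 -0.441] y [ 0.566 -0.824 -0.006] q [-0.93  0.29  1.76  1.17  1.34 -0.42] F [ 0.2  1.9 -1. ] open 0.0662 gf 25.0
corr deg [ 0.44 -1.2   0.42]
```

View pics/p3.png

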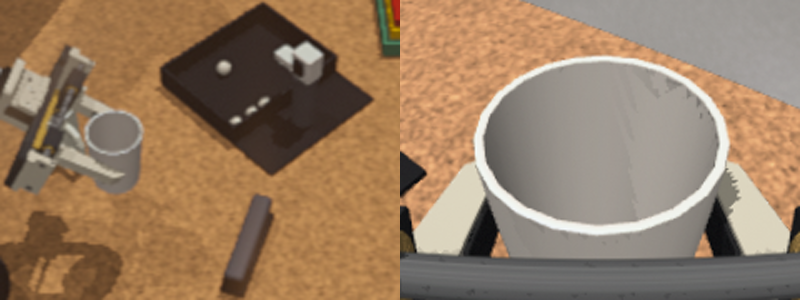

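The tumbler is empty, upright in the grip (wrist view), and all four balls are still in the tray. Lowering it.

Call:
{"api": "arm_command", "payload": {"deltas": [[[0, 0, -1, 0.44, -1.2, 0.42], [0, 0, -1.4, 0, 0, 0], [0, 0, -1.5, 0, 0, 0], [0, 0, -1.5, 0, 0, 0], [0, 0, -1.5, 0, 0, 0], [0, 0, -1.5, 0, 0, 0], [0, 0, -1.5, 0, 0, 0], [0, 0, -1.5, 0, 0, 0], [0, 0, -1.3, 0, 0, 0], [0, 0, -1, 0, 0, 0], [0, 0, -0.5, 0, 0, 0], [0, 0, -0.2, 0, 0, 0]]]}}

```text
t: 16.07
tool_pos: [0.6567, -0.2304, 0.047]
orientation: [-2.292, -0.725, -1.461]
force: [-0.7, 0.4, -0.4]
opening: 0.0657
gripper_force: 24.9
```

Call:
{"api": "arm_command", "payload": {"deltas": [[[0, 0, -0.1, 0, 0, 0], [0, 0, -0.1, 0, 0, 0], [0, 0, 0, 0, 0, 0], [0, 0, 0, 0, 0, 0]]]}}

```text
t: 16.4
tool_pos: [0.6575, -0.2319, 0.047]
orientation: [-2.294, -0.727, -1.464]
force: [0.6, 0.7, -1.6]
opening: 0.0659
gripper_force: 25.0
```

```bash
python3 -c "
from h import *
st()"
```

```text
t 16.4 tcp [ 0.6575 -0.2319  0.047 ] grasp [ 0.6434 -0.2418  0.0551] z [ 0.742  0.521 -0.422] y [ 0.575 -0.818  0.001] q [-0.94  0.58  1.73  1.25  1.27 -0.69] F [ 0.6  0.7 -1.6] open 0.0659 gf 25.0
```

Call:
{"api": "arm_command", "payload": {"deltas": [[[0, 0, -0.1, 0, 0, 0], [0, 0, -0.05, 0, 0, 0], [0, 0, 0, 0, 0, 0], [0, 0, 0, 0, 0, 0]]]}}

```text
t: 16.73
tool_pos: [0.6577, -0.2319, 0.047]
orientation: [-2.292, -0.728, -1.466]
force: [-4.6, -0.6, 7.8]
opening: 0.066
gripper_force: 24.8
```

Call:
{"api": "arm_command", "payload": {"deltas": [[[0, 0, 0.1, 0, 0, 0], [0, 0, 0, 0, 0, 0], [0, 0, 0, 0, 0, 0], [0, 0, 0, 0, 0, 0], [0, 0, 0, 0, 0, 0], [0, 0, 0, 0, 0, 0]]], "gripper": 1}}

```text
t: 17.23
tool_pos: [0.6572, -0.2314, 0.0457]
orientation: [-2.294, -0.726, -1.463]
force: [0.2, -1.3, 0.8]
opening: 0.0927
gripper_force: 0.0
```

Call:
{"api": "arm_command", "payload": {"deltas": [[[-0.3, -0.2, 0.17, 0, 0, 0], [-0.6, -0.42, 0.34, 0, 0, 0], [-0.6, -0.42, 0.34, 0, 0, 0], [-0.6, -0.42, 0.34, 0, 0, 0], [-0.6, -0.42, 0.34, 0, 0, 0], [-0.6, -0.42, 0.34, 0, 0, 0], [-0.6, -0.42, 0.34, 0, 0, 0], [-0.6, -0.42, 0.34, 0, 0, 0], [-0.6, -0.42, 0.34, 0, 0, 0], [-0.6, -0.42, 0.34, 0, 0, 0], [-0.6, -0.42, 0.34, 0, 0, 0], [-0.6, -0.42, 0.34, 0, 0, 0]]]}}

```text
t: 18.23
tool_pos: [0.5876, -0.2801, 0.0853]
orientation: [-2.294, -0.726, -1.463]
force: [0.2, -0.4, 0.7]
opening: 0.0928
gripper_force: 0.0
```

Call:
{"api": "arm_command", "payload": {"deltas": [[[0, 0, 1, 0, 0, 0], [0, 0, 2, 0, 0, 0], [0, 0, 2, 0, 0, 0], [0, 0, 2, 0, 0, 0], [0, 0, 2, 0, 0, 0], [0, 0, 2, 0, 0, 0], [0, 0, 2, 0, 0, 0], [0, 0, 2, 0, 0, 0], [0, 0, 2, 0, 0, 0], [0, 0, 1, 0, 0, 0], [0, 0, 0, 0, 0, 0]]]}}

```text
t: 19.15
tool_pos: [0.5889, -0.2804, 0.2684]
orientation: [-2.295, -0.731, -1.466]
force: [0.2, -0.4, 0.1]
opening: 0.093
gripper_force: 0.0
```

```bash
python3 - <<'E'
from h import *
s,M=st()
b,_=snap('scene','scene4'); w,_=snap('wrist','w4')
r=lambda i:cv2.resize(i,(400,300),interpolation=cv2.INTER_CUBIC)
cv2.imwrite('pics/p4.png',np.hstack([r(b[170:305,220:400]),cv2.resize(w[60:380],(640,320))[:300,50:450]]))
E
```

```text
t 19.15 tcp [ 0.5889 -0.2804  0.2684] grasp [ 0.5748 -0.2903  0.2764] z [ 0.743  0.52  -0.422] y [ 0.576 -0.818  0.005] q [-1.09  0.19  1.74  1.12  1.53 -0.39] F [ 0.2 -0.4  0.1] open 0.093 gf 0.0
```

View pics/p4.png

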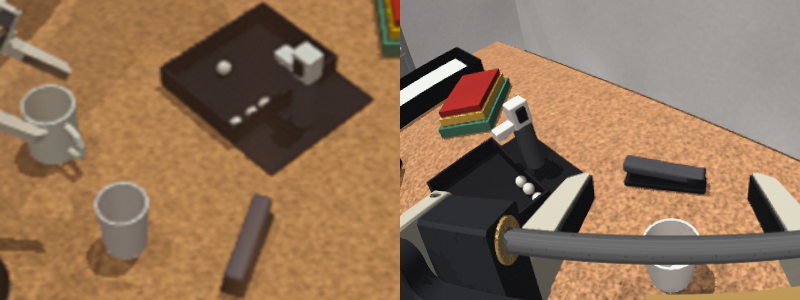

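Tumbler stands upright and empty at its spot, four balls are in the tray, and the mug is untouched. Next, the camera head.

Call:
{"api": "arm_command", "payload": {"deltas": [[[0.3, 1.5, 0, -3.12, 4.43, 0], [0.3, 1.5, 0, -3.12, 4.43, 0], [0.3, 1.5, 0, -3.12, 4.43, 0], [0.3, 1.5, 0, -3.12, 4.43, 0], [0.3, 1.5, 0, -3.12, 4.43, 0], [0.3, 1.5, 0, -3.12, 4.43, 0], [0.3, 1.5, 0, -3.12, 4.43, 0], [0.3, 1.5, 0, -3.12, 4.43, 0], [0.3, 1.5, 0, -3.12, 4.43, 0], [0.3, 1.5, 0, -3.12, 4.43, 0], [0.3, 1.5, 0, -3.12, 4.43, 0], [0.3, 1.5, 0, -3.12, 4.43, 0]]]}}

```text
t: 20.25
tool_pos: [0.624, -0.0989, 0.2639]
orientation: [2.993, 0.948, -0.008]
force: [-0.2, 0.3, -0.3]
opening: 0.0928
gripper_force: 0.0
```

Call:
{"api": "arm_command", "payload": {"deltas": [[[0, 1.5, 0, 0, 0, -3.1], [0, 1.5, 0, 0, 0, -3.1], [0, 1.5, 0, 0, 0, -3.1], [0, 1.5, 0, 0, 0, -3.1], [0, 1.5, 0, 0, 0, -3.1], [0, 1.5, 0, 0, 0, -3.1], [0, 1.5, 0, 0, 0, -3.1], [0, 1.5, 0, 0, 0, -3.1], [0, 1.5, 0, 0, 0, -3.1], [0, 1.5, 0, 0, 0, -3.1], [0, 1.5, 0, 0, 0, -3.1], [0, 0, 0, 0, 0, -3.1]]]}}

```text
t: 21.25
tool_pos: [0.6232, 0.068, 0.2623]
orientation: [-3.141, 0.056, 0.006]
force: [-0.1, -0.3, 0.1]
opening: 0.0927
gripper_force: 0.0
```

```bash
python3 - <<'E'
from h import *
s,M=st()
w,m=snap('wrist','w5');print(cam(m)[2])
E
```

```text
t 21.25 tcp [0.6232 0.068  0.2623] grasp [0.6233 0.068  0.2813] z [-0.004  0.    -1.   ] y [-0.035 -0.999 -0.   ] q [0.03 0.19 1.34 0.   1.61 1.63] F [-0.1 -0.3  0.1] open 0.0927 gf 0.0
[0.7009407  0.06692662 0.42924534]
```

View pics/w5.png

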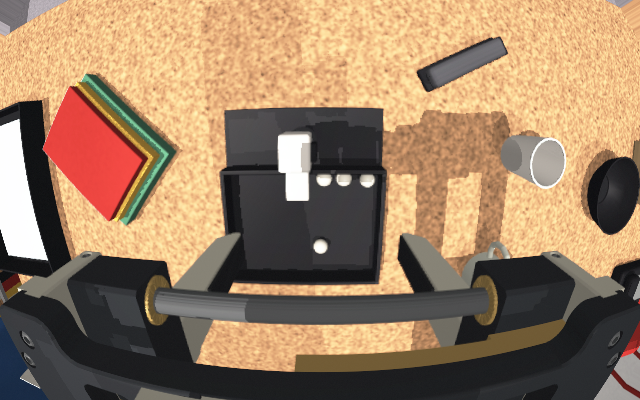

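Wrist view straight down: head top face spans roughly (279,133)–(310,172) with the lens block below to (298,200). All four balls are in the tray.

```bash
python3 - <<'E'
from h import *
m=eyes.camera_model('wrist');w=cv2.imread('pics/w5.png');g=cv2.cvtColor(w,cv2.COLOR_BGR2GRAY)
print(g[150,270:320]); print(g[125:205,293])
for y in (140,165,190): 
    r=np.where(g[y,270:322]>200)[0]+270; print(y,r.min(),r.max())
for u in (285,300):
    r=np.where(g[120:210,u]>200)[0]+120; print(u,r.min(),r.max())
for p in [(279,133),(303,133),(279,172),(303,172)]: print(plane(m,*p,.148,True))
E
```

```text
[ 66  67  66  66  66  66  65 115 226 253 255 255 255 255 255 255 255 255
 255 255 255 255 255 255 255 255 255 255 255 255 251 197 198 198 197 198
 197 193 182 164 102  42  29  30  28  27  26  33  40  41]
[ 64  64  64  64  62  52  90 128 140 186 242 254 255 255 255 255 255 255
 255 255 255 255 255 255 255 255 255 255 255 255 255 255 255 255 255 255
 255 255 255 255 255 255 255 255 255 254 253 250 251 255 255 255 255 255
 255 255 255 255 255 255 255 255 255 255 255 255 255 255 255 255 255 255
 255 255 254 232  52  52  52  52]
140 278 309
165 279 300
190 286 308
285 135 172
300 135 200
[0.68388898 0.10377438 0.148     ]
[0.68273222 0.08192792 0.148     ]
[0.64767028 0.10607205 0.148     ]
[0.64666093 0.08370747 0.148     ]
```

Call:
{"api": "arm_command", "payload": {"deltas": [[[1, 0.5, 0, 0, 0, 0], [1.1, 0.6, 0, 0, 0, 0], [1.1, 0.6, 0, 0, 0, 0], [1.1, 0.5, -0.5, 0, 0, 0], [0, 0, -1.5, 0, 0, 0], [0, 0, -2, 0, 0, 0], [0, 0, -2, 0, 0, 0], [0, 0, -2, 0, 0, 0], [0, 0, -2, 0, 0, 0], [0, 0, -2, 0, 0, 0], [0, 0, -2, 0, 0, 0], [0, 0, -1.3, 0, 0, 0]]]}}

```text
t: 22.3
tool_pos: [0.665, 0.0867, 0.1073]
orientation: [3.14, -0.054, -0.008]
force: [-0.7, -0.8, -0.4]
opening: 0.0929
gripper_force: 0.0
```

```bash
python3 - <<'E'
from h import *
s,M=st()
w,m=snap('wrist','w6');cv2.imwrite('pics/w6c.png',cv2.resize(w[80:320,170:470],None,fx=2,fy=2))
E
```

```text
t 22.3 tcp [0.665  0.0867 0.1073] grasp [0.6651 0.0868 0.1263] z [-0.005 -0.001 -1.   ] y [-0.034 -0.999  0.001] q [ 0.05  0.39  1.38 -0.    1.37  1.66] F [-0.7 -0.8 -0.4] open 0.0929 gf 0.0
```

View pics/w6c.png

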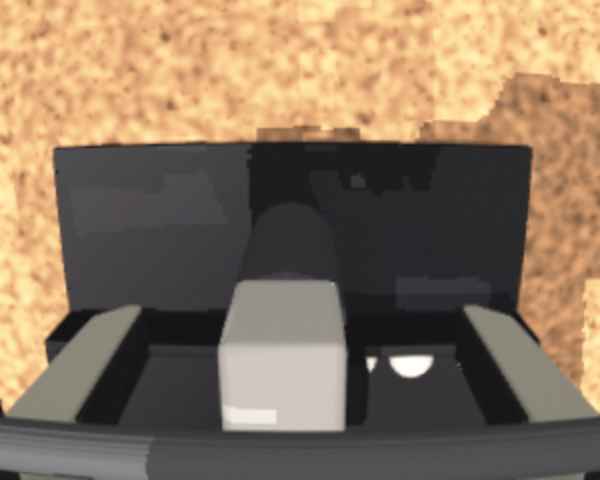

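Head in the crop is centred at about column 283 while the midpoint between the fingers is about 302, so the tool needs to go ~4 mm towards +y. Correct, then close.

Call:
{"api": "arm_command", "payload": {"deltas": [[[0, 0.2, 0, 0, 0, 0], [0.05, 0.2, 0.1, 0, 0, 0], [0, 0, 0, 0, 0, 0], [0, 0, 0, 0, 0, 0]]]}}

```text
t: 22.68
tool_pos: [0.669, 0.0916, 0.1151]
orientation: [3.141, -0.055, 0.006]
force: [-0.4, 0.2, -0.1]
opening: 0.0928
gripper_force: 0.0
```

Call:
{"api": "arm_command", "payload": {"deltas": [[[0, 0, 0, 0, 0, 0], [0, 0, 0, 0, 0, 0], [0, 0, 0, 0, 0, 0], [0, 0, 0, 0, 0, 0], [0, 0, 0, 0, 0, 0], [0, 0, 0, 0, 0, 0], [0, 0, 0, 0, 0, 0], [0, 0, 0, 0, 0, 0], [0, 0, 0, 0, 0, 0], [0, 0, 0, 0, 0, 0], [0, 0, 0, 0, 0, 0], [0, 0, 0, 0, 0, 0]]], "gripper": -1, "squeeze": 35}}

```text
t: 23.68
tool_pos: [0.6677, 0.0913, 0.113]
orientation: [3.14, -0.056, 0.001]
force: [0.3, -0.5, 0.9]
opening: 0.0297
gripper_force: 35.0
```

```bash
python3 -c "
from h import *
st()"
```

```text
t 23.68 tcp [0.6677 0.0913 0.113 ] grasp [0.6677 0.0913 0.132 ] z [ 0.    -0.001 -1.   ] y [-0.036 -0.999  0.001] q [ 0.06  0.39  1.38 -0.    1.37  1.67] F [ 0.3 -0.5  0.9] open 0.0297 gf 35.0
```

Call:
{"api": "arm_command", "payload": {"deltas": [[[0, 0, 0.3, 0, 0, 0], [0, 0, 0.5, 0, 0, 0], [0, 0, 0.5, 0, 0, 0], [0, 0, 0.5, 0, 0, 0], [0, 0, 0.5, 0, 0, 0], [0, 0, 0.5, 0, 0, 0], [0, 0, 0.5, 0, 0, 0], [0, 0, 0.5, 0, 0, 0], [0, 0, 0.5, 0, 0, 0], [0, 0, 0.5, 0, 0, 0], [0, 0, 0.5, 0, 0, 0], [0, 0, 0.5, 0, 0, 0]]]}}

```text
t: 24.68
tool_pos: [0.6676, 0.0913, 0.1713]
orientation: [3.141, -0.056, 0.0]
force: [0.8, -0.5, -4.9]
opening: 0.0299
gripper_force: 35.0
```

Call:
{"api": "arm_command", "payload": {"deltas": [[[0, 0, 0.5, 0, 0, 0], [0, 0, 0.5, 0, 0, 0], [0, 0, 0.5, 0, 0, 0], [0, 0, 0.5, 0, 0, 0], [0, 0, 0.5, 0, 0, 0], [0, 0, 0.5, 0, 0, 0], [0, 0, 0.5, 0, 0, 0], [0, 0, 0.5, 0, 0, 0], [0, 0, 0.5, 0, 0, 0], [0, 0, 0.5, 0, 0, 0], [0, 0, 0.4, 0, 0, 0], [0, 0, 0.3, 0, 0, 0]]]}}

```text
t: 25.68
tool_pos: [0.6676, 0.0913, 0.2285]
orientation: [3.141, -0.056, 0.001]
force: [0.4, -0.8, -10.5]
opening: 0.0295
gripper_force: 35.0
```

```bash
python3 -c "
from h import *
st()"
```

```text
t 25.68 tcp [0.6676 0.0913 0.2285] grasp [0.6676 0.0913 0.2475] z [ 0.    -0.001 -1.   ] y [-0.036 -0.999  0.001] q [ 0.06  0.33  1.24 -0.    1.57  1.67] F [  0.4  -0.8 -10.5] open 0.0295 gf 35.0
```

Call:
{"api": "arm_command", "payload": {"deltas": [[[0, 0, 0.3, 0, 0, 0], [0, 0, 0.3, 0, 0, 0], [0, 0, 0.3, 0, 0, 0], [0, 0, 0.2, 0, 0, 0], [0, 0, 0.1, 0, 0, 0], [0, 0, 0.1, 0, 0, 0], [0, 0, 0, 0, 0, 0], [0, 0, 0, 0, 0, 0]]], "squeeze": 45}}

```text
t: 26.35
tool_pos: [0.6677, 0.0913, 0.2408]
orientation: [3.141, -0.056, 0.0]
force: [0.8, -1.0, -10.2]
opening: 0.0297
gripper_force: 45.0
```

Call:
{"api": "arm_command", "payload": {"deltas": [[[0, 0, 0.1, 0, 0, 0], [0, 0, 0.1, 0, 0, 0], [0, 0, 0.1, 0, 0, 0], [0, 0, 0, 0, 0, 0], [0, 0, 0, 0, 0, 0]]]}}

```text
t: 26.77
tool_pos: [0.6676, 0.0913, 0.2432]
orientation: [3.141, -0.056, -0.001]
force: [2.5, -1.8, -15.8]
opening: 0.0295
gripper_force: 45.0
```

Call:
{"api": "arm_command", "payload": {"deltas": [[[0, 0, 0.05, 0, 0, 0], [0, 0, 0, 0, 0, 0], [0, 0, 0, 0, 0, 0], [0, 0, 0, 0, 0, 0], [0, 0, 0, 0, 0, 0], [0, 0, 0, 0, 0, 0], [0, 0, 0, 0, 0, 0], [0, 0, 0, 0, 0, 0]]]}}

```text
t: 27.43
tool_pos: [0.6674, 0.0913, 0.2433]
orientation: [3.141, -0.056, -0.002]
force: [3.1, -1.7, -25.9]
opening: 0.0296
gripper_force: 45.0
```

```bash
python3 - <<'E'
from h import *
st(); b,_=snap('scene','scene7')
cv2.imwrite('pics/p7.png',cv2.resize(b[90:310,200:460],None,fx=2.5,fy=2.5))
E
```

```text
t 27.43 tcp [0.6674 0.0913 0.2433] grasp [0.6674 0.0914 0.2623] z [-0.001 -0.001 -1.   ] y [-0.036 -0.999  0.001] q [ 0.06  0.32  1.22 -0.    1.6   1.67] F [  3.1  -1.7 -25.9] open 0.0296 gf 45.0
```

View pics/p7.png

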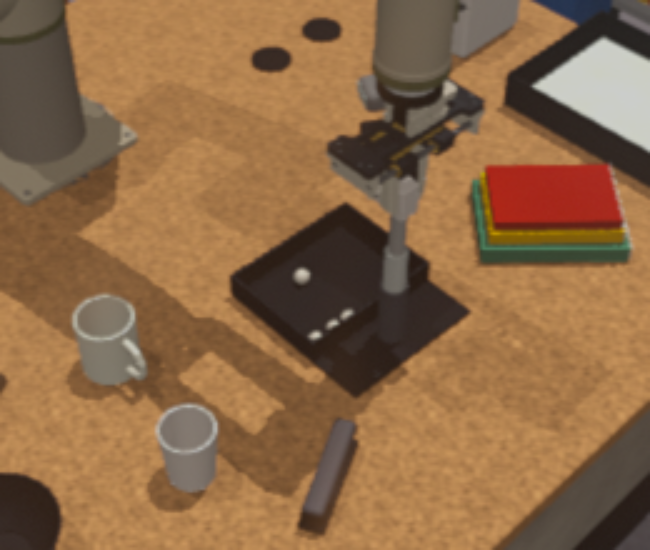

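Mast is extended in both stages, and the head travelled 130.3 mm. Balls are in the tray and the tumbler is upright. Ease the overpull a little and check it holds.

Call:
{"api": "arm_command", "payload": {"deltas": [[[0, 0, -0.04, 0, 0, 0], [0, 0, 0, 0, 0, 0], [0, 0, 0, 0, 0, 0], [0, 0, 0, 0, 0, 0], [0, 0, 0, 0, 0, 0], [0, 0, 0, 0, 0, 0], [0, 0, 0, 0, 0, 0], [0, 0, 0, 0, 0, 0], [0, 0, 0, 0, 0, 0], [0, 0, 0, 0, 0, 0]]]}}

```text
t: 28.32
tool_pos: [0.6674, 0.0913, 0.2433]
orientation: [3.141, -0.056, -0.001]
force: [4.2, -2.2, -25.8]
opening: 0.0299
gripper_force: 45.0
```

Steady at the second stop (position unchanged, force constant).

```bash
python3 -c "
from h import *
print(ticket.close_job())"
```

```text
the job is handed in; nothing more can be done
None
```

The job is handed in at about 28 s: the four balls are in the tray, the empty tumbler stands upright where it started, and the arm is still gripping the camera head with the mast held at its second stop (head raised 130 mm); no verdict came back.

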